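# Clamp the sample jar and hold the homogeniser shaft centred in its lid

## Robot

A 7-joint arm with a two-finger parallel gripper is mounted at the origin on the work surface; the furniture and walls round the work are solid. World frame = base frame: x ahead of the robot, y to its left, z up, the work surface at z = 0. Lengths are in m, angles in rad, forces in N, time in s.
With the tool pointing down it reaches from about 0.425 to 0.925 m from the base axis. Payload 6.8 kg.
Tool frame: the origin (TCP) lies between the finger pads; the fingertips stand 17 mm ahead of it and the grasp point (between the pads) lies 2 mm behind it; z points along the fingers, y is the direction in which the jaws open and shut (so a half turn about z gives the same grasp; the last joint's range is limited). The gripper opens to 85 mm and grips with 20 to 120 N. Pads are 22 mm wide; open, the fingers measure 114 mm over their backs; the gripper's body (76 mm by 85 mm) begins 54 mm behind the grasp point. The pads swing forward as they close: fully open they stand 13 mm farther back than shut.
Start: joints at [-1.279, 0.477, 0.022, 1.555, -0.011, 1.109, -0.083], TCP at [0.263, 0.622, 0.248] pointing down, gripper open.
Joint ranges: [-2.96, 2.96], [-0.34, 2.1], [-1.41, 1.46], [0.24, 2.44], [-1.37, 4.51], [0.17, 1.92], [-2.96, 2.96]. Speed limits (rad/s): [2.39, 2.39, 3.14, 3.14, 3.14, 3.14, 3.14].

## Interface

Orientations are given as a unit quaternion [w, x, y, z].
In Python, from station import bot gives the robot as it stands. The module is installed in compiled form; this text tells all that it offers.
- The arm moves only by the tool carry_out, never from a script. Its argument "moves" is a list of rows, each a list of 3 entries, a list of its own where there are three numbers: the turn, a rotation vector about the tool's x, y, z in degrees, then the shift along the tool's x, y, z in cm, then the finger opening in cm, from 0 to 8.54. A call has 1 to 5 rows; each row is the pose to reach, as a shift and turn from the pose commanded when the call began, along the tool's axes at that moment; what a row does not reach only later rows make up. A row lasts 1/8 s, in which the tool goes at most 62.5 mm and 10.7 degrees, less where a joint would pass 70% of its speed; a pose out of reach is approached as far as the arm can. A call with a gripper value outside its range is refused whole. The fingers move at their own pace and stop on an object; "newtons" is the grip in N (left out, the last holds). Time passes only in rows, so rows that repeat a pose let the fingers close. It gives the time, the measured TCP pose, the force and the opening at its end, in the units of the state.
- bot.get_obs(): the state, without advancing time (a new reading comes with each control period).
- bot.read_camera(name): name is "scene" or "side" or "wrist"; returns the picture (400x640x3 uint8, red, green, blue); there is no depth.
- bot.camera_info(name): a dict with "vertical_fov" (degrees; the focal length in pixels is half the picture's height over the tangent of half this angle, whatever the lens; pixels are square), "cx", "cy" (the principal point, pixels), "k1" (the pictures are not rectified: a ray, as slopes to the right and down, at radius r is drawn at 1 + k1 r^2 times it, then the intrinsics apply), "position" and "attitude" of the camera in the world. Camera axes: x right, y up, looking along -z (the intrinsics and any distortion apply to the point x, -y, -z); pixel columns grow to the right and rows downward; lengths in m; the calibration is good to about 2 mm. A picture is of the moment at which its call begins: read the wrist's pose just before it. camera_info takes no time and is no camera call; for the wrist camera it gives the pose at the moment of the call.
- bot.hand_in(): hands the job in, once; it reports no verdict.
Trained networks look in the newest picture that a camera, given by its name, has taken for a name from the list of things; names that differ only in an ending like _2 or _b are one class to them, and where a whole thing is asked for, a point or a joint stands for the part that bears it (a point fixed in the world has none). Each returns a list of dicts, best first, with "score" (0 to 1); they miss things now and then, are a little off and sometimes report something else, mostly with a low value. They report only what shows in the picture. A call takes as long as a camera call.
- bot.silhouettes(label, camera): "region" (400x640 bool, what is visible of it) and "location" ([column, row] in pixels, amid what is visible of it).
The state is a dict: "t": time; "q": joint angles; "joint_vel": joint speeds; "joint_torque": joint torques, N m; "eef_pos": TCP position; "tool_rot": TCP orientation; "contact_force": force on the tool from outside, world axes, zero at the start; "torque": the same for the moment, N m; "gripper_width": opening from 0.0 (shut) to 1.0 (fully open).
Only numpy, scipy, OpenCV 4.12 (cv2) and the standard library are available. Lean on these libraries where they do the work, as an engineer would, in place of code of your own. Each camera call takes 0.05 s, during which the arm holds its last target. There are 200 camera calls.

## Task

Stand the white jar with the bored blue lid upright in the slide-jaw clamp, push the jaw with the red fin up against it so that the jar sits in the V, and let go of both. Then lift the cordless homogeniser out of its stand and lower its shaft upright through the hole in the lid, never touching lid or jar, until the black ring mark on the shaft is level with the lid's top. Finish while holding it there, still and centred in the hole, and leave the other things on the bench where they are.

Things in the scene. Friction and masses are not known exactly. Their poses are not given: they have to be found in the camera images.
- jar: Loose round sample jar, upright: white body 46 mm across at its foot, blue ribbed lid (fixed on) 50 mm across, its top 18 mm; 66 mm tall, about 0.07 kg. A round hole 22 mm across goes through the lid's middle; the jar below is hollow (40 mm across, inner floor 12 mm above the underside). Origin: centre of the underside; z up. Grip it across the lid from above.
- lid_hole (a point): Centre of the hole in the jar's lid, at the lid's top face, 66 mm above the jar's origin.
- clamp: Fixed slide-jaw clamp: base plate 175x100 mm, 12 mm thick, from x = -128 to 47 mm. V jaw at +x, slick faces, opens to -x; both jaws rise 46 mm above the worktop. Origin: at worktop level, under the axis of a jar seated in the V (jar underside 12 mm up). Jaw open, the jar's axis may stand from x = -30 mm to 0 (-12 is easy; keep within 6 mm of y = 0); closing the jaw along +x pushes it into the V.
- jaw (a joint): Sliding jaw's position in m: 0 fully open, grows as it moves along the clamp's +x towards the V; starts between 0 and 0.008, reads 0.038 when its flat face presses the 46 mm jar into the V. Stiff slide (about 3 N of friction), stays where it is left; end of travel 0.055.
- jaw_fin (a point): Middle of the top of the red upright fin by which the sliding jaw is moved: 12 mm thick across the slide (clamp's y), 26 mm long along it (clamp's x), top 85 mm above the worktop, free on both sides over its upper 45 mm. It lies 32 mm to the -x side of the jaw's face. Pinch it from above or push it from behind.
- homogeniser: Cordless homogeniser, 188 mm tall, 0.26 kg, loose in its stand. Origin: tip of its shaft; z up along the shaft. Steel shaft 10 mm across up to 79 mm, dark collar up to 22 mm across, then from 95 to 181 mm a white box-shaped handle, 32 mm across its two flats with dark rubber pads (its x) and 40 mm along its y, then a grey cap. Grip it across the 32 mm flats from above, about 150 mm above the tip.
- depth_mark (a point): Middle of the black ring mark on the homogeniser's shaft, 40 mm above its tip. At the right depth it is level with the top of the jar's lid; the tip is then 14 mm above the jar's inner floor.
- stand: Fixed grey stand: base 86x90 mm, side legs at y = +-40 mm, top plate 60x86 mm, upper face 110 mm above the worktop, with a 31 mm hole through which the shaft hangs; lips round the handle rise to 122 mm. Origin: under the hole, at worktop level; axes parallel to the homogeniser's. Lift the homogeniser straight up: its tip hangs 15 mm above the worktop and must rise above 122 mm to clear.
- amber_dropper: Bystander: amber dropper bottle with a green cap, 33x34x83 mm. Leave it where it is.
- blue_dropper: Bystander: white dropper bottle with a blue cap, 33x34x83 mm. Leave it where it is.
- leaf_jar_a: Bystander: clear capped jar with leaf clippings, 50x50x57 mm. Leave it where it is.
- leaf_jar_b: Bystander: second clear capped jar with leaf clippings, 50x50x57 mm. Leave it where it is.
- beaker: Bystander: clear glass beaker, 52x52x67 mm. Leave it where it is.
- petri_dish: Bystander: clear petri dish, 60x60x15 mm. Leave it where it is.
- tweezers: Bystander: steel tweezers lying flat, 126x14x9 mm. Leave it where it is.
- timer: Bystander: white bench timer with three blue buttons, 35x66x63 mm. Leave it where it is.

How it is judged:
By the outcome, as a careful person would: the job done as asked, in the order asked, and still so for the second after the job is handed in, while the arm keeps its last pose, push and grip.
It also fails if it takes over 70 s, if anything falls off the work surface, if the arm or the gripper's body presses on something with over 40 N, if the wrist force passes 120 N, or if a joint passes its speed limit or range.

## Working session

There is one attempt and no reset: what is moved stays moved. The work goes in short steps, Python scripts to look and compute and a tool call to move; the robot and the scene stay as the last step left them, time stands still between calls to the robot, and variables do not carry over. Pictures are saved under pics/ and viewed, about 8 in all and at most 12, crops included, and the job is handed in when it is done.

Besides the shell and the picture viewer there is one more tool, called after ">>>" by a JSON object that holds its "api" and its "payload", one argument or row to a line. carry_out: Moves the arm, as the interface text tells. Its arguments: {"type":"object","properties":{"moves":{"type":"array"},"newtons":{"type":"number"}},"required":["moves"]}

```bash
mkdir -p pics; cat > h.py <<'E'
import numpy as np, cv2
from scipy.spatial.transform import Rotation as R
from station import bot
def rot(q): return R.from_quat([q[1],q[2],q[3],q[0]]).as_matrix()
def att(a):
    a=np.array(a); return a if a.shape==(3,3) else rot(a)
def K(i,h=400):
    f=h/2/np.tan(np.radians(i["vertical_fov"])/2)
    return np.array([[f,0,i["cx"]],[0,f,i["cy"]],[0,0,1]]),np.array([i["k1"],0,0,0,0.])
def ray(i,px):
    k,d=K(i); n=cv2.undistortPoints(np.array(px,float).reshape(-1,1,2),k,d).reshape(-1,2)
    v=np.c_[n[:,0],-n[:,1],-np.ones(len(n))]
    return np.array(i["position"]),v@att(i["attitude"]).T
def atz(i,px,z):
    p,v=ray(i,px); return p+v*((z-p[2])/v[:,2])[:,None]
def proj(i,P):
    k,d=K(i); c=(np.atleast_2d(P)-np.array(i["position"]))@att(i["attitude"])
    n=c*[1,-1,-1]; return cv2.projectPoints(n.astype(float),np.zeros(3),np.zeros(3),k,d)[0].reshape(-1,2)
def tri(obs):
    A=np.zeros((3,3));b=np.zeros(3)
    for i,px in obs:
        p,v=ray(i,[px]);v=v[0]/np.linalg.norm(v[0]);M=np.eye(3)-np.outer(v,v);A+=M;b+=M@p
    return np.linalg.solve(A,b)
def shot(n,f=None):
    i=bot.camera_info(n); im=bot.read_camera(n)
    if f: cv2.imwrite("pics/"+f,im[:,:,::-1])
    return i,im
E
python3 - <<'E'
from h import *
for c in ("scene","side","wrist"):
    i,im=shot(c,c+"0.png"); print(c,i)
    for l in ("jar","jaw_fin","clamp","homogeniser","stand","lid_hole"):
        r=bot.silhouettes(l,c)
        print(l,[(round(x["score"],2),np.round(x["location"]),int(x["region"].sum())) for x in r[:2]])
o=bot.get_obs();print(o)
a=cv2.imread("pics/scene0.png");b=cv2.imread("pics/side0.png");
E
```

```text
scene {'vertical_fov': 52.296307295967644, 'cx': 320.1104176876022, 'cy': 195.3654698522532, 'k1': -0.08235059468107037, 'position': array([-0.14814513,  0.54981193,  0.45086241]), 'attitude': array([-0.37221716, -0.24845211,  0.49820385,  0.74264316])}
jar []
jaw_fin [(0.74, array([345., 230.]), 509)]
clamp [(0.88, array([330., 235.]), 2317)]
homogeniser [(0.79, array([422., 148.]), 546), (0.51, array([280., 203.]), 442)]
stand [(0.67, array([407., 189.]), 1345)]
lid_hole [(0.76, array([264., 275.]), 1033)]
side {'vertical_fov': 48.47008158804472, 'cx': 322.0625753634173, 'cy': 200.24959729488455, 'k1': 0.01243007385622706, 'position': array([ 0.0667877 , -0.90391367,  0.78561726]), 'attitude': array([ 0.86655298,  0.45176402, -0.10408734, -0.18482704])}
jar [(0.71, array([268., 180.]), 354)]
jaw_fin [(0.53, array([306., 217.]), 345)]
clamp [(0.91, array([325., 217.]), 1720), (0.34, array([321., 162.]), 159)]
homogeniser [(0.66, array([381., 236.]), 542), (0.52, array([392., 212.]), 265)]
stand [(0.67, array([378., 278.]), 1697)]
lid_hole [(0.59, array([270., 176.]), 320), (0.19, ar
[... 401 characters left out ...]

{'t': 1.05, 'q': array([-1.27913069,  0.47699144,  0.02242803,  1.55541186, -0.01150799,
        1.1092847 , -0.08313004]), 'joint_vel': array([ 0.00027074, -0.00088532,  0.00080896,  0.00020357,  0.00115719,
       -0.00056173,  0.00035705]), 'joint_torque': array([ 4.27246232e-04, -5.96341074e+01,  1.60612129e+00, -2.81534100e+01,
        1.24272524e-02,  1.53500314e-03, -1.03057198e-05]), 'eef_pos': array([0.26272579, 0.6217888 , 0.24830918]), 'tool_rot': array([-1.98186031e-06,  1.98593555e-01,  9.80081935e-01,  1.71466621e-05]), 'contact_force': array([ 0.34147272,  0.50053409, -0.27743621]), 'torque': array([ 0.00133084, -0.02663076,  0.01400934]), 'gripper_width': 0.9994874492095406}
```

View pics/scene0.png

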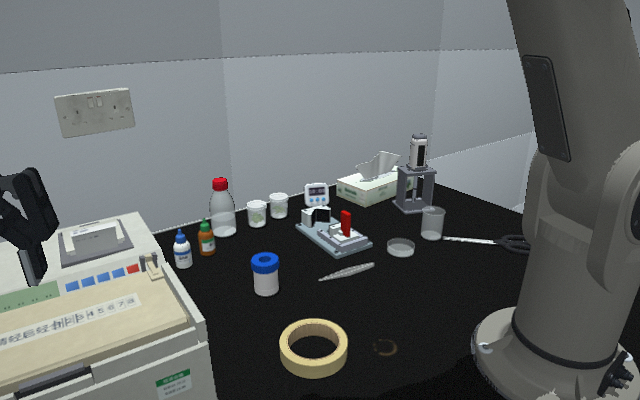

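View pics/side0.png

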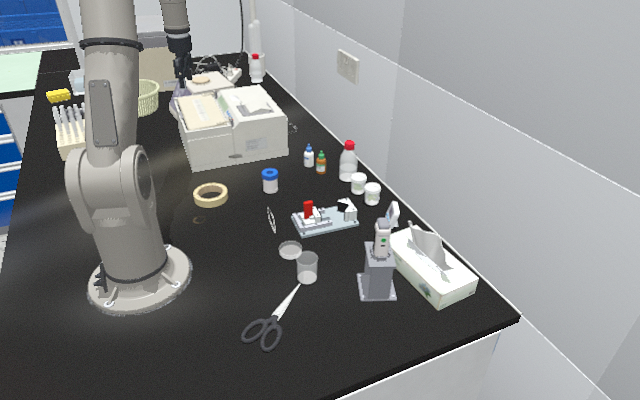

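The scene view shows the jar at (265,274), the clamp at (333,235) with its fin at (345,222), and the homogeniser at (418,152). In the side view they are at (270,180), (325,217) and (382,238).

```bash
python3 - <<'E'
from h import *
S=bot.camera_info("scene");D=bot.camera_info("side")
for n,a,b in [("lidtop",(265,259),(270,172)),("fintop",(345,211),(308,203)),("cap",(419,136),(382,223))]:
    p=tri([(S,a),(D,b)]); print(n,p.round(3),proj(S,p)-a,proj(D,p)-b)
a=cv2.imread("pics/scene0.png");b=cv2.imread("pics/side0.png")
ca=cv2.resize(a[120:300,230:450],None,fx=3.6,fy=3.6,interpolation=cv2.INTER_CUBIC)
cb=cv2.resize(b[160:310,250:410],None,fx=4,fy=4,interpolation=cv2.INTER_CUBIC)
cv2.imwrite("pics/c1.png",ca[:600,:800]);cv2.imwrite("pics/c2.png",cb)
E
```

```text
lidtop [0.422 0.246 0.063] [[0.15874857 0.22152028]] [[ 0.07551324 -0.13882882]]
fintop [0.459 0.024 0.081] [[1.15386949 1.51549693]] [[ 0.73793517 -1.29432737]]
cap [ 0.512 -0.263  0.196] [[0.47861708 0.67052061]] [[ 0.44376702 -0.86103824]]
```

View pics/c2.png

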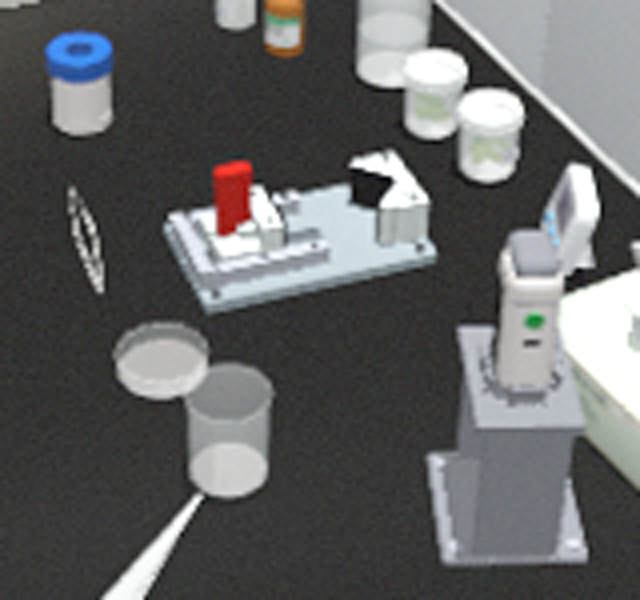

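The side crop shows the base plate corners at about (165,228), (210,305) and (436,255), the fin at (232,165), and the V jaw on the right. The stand base corners are at about (428,455), (445,562) and (587,557).

```bash
python3 - <<'E'
from h import *
D=bot.camera_info("side")
f=lambda c:[(250+x/4,160+y/4) for x,y in c]
P=atz(D,f([(165,226),(208,302),(436,253)]),.012);print(P.round(3))
for a,b in((0,1),(1,2)): d=P[b]-P[a];print(np.linalg.norm(d),np.degrees(np.arctan2(d[1],d[0])))
Q=atz(D,f([(428,456),(443,557),(587,552)]),.006);print(Q.round(3))
for a,b in((0,1),(1,2)): d=Q[b]-Q[a];print(np.linalg.norm(d),np.degrees(np.arctan2(d[1],d[0])))
Q=atz(D,f([(457,328),(479,427),(585,428)]),.110);print(Q.round(3))
for a,b in((0,1),(1,2)): d=Q[b]-Q[a];print(np.linalg.norm(d),np.degrees(np.arctan2(d[1],d[0])))
o=bot.get_obs();T=rot(o["tool_rot"]);p=o["eef_pos"]
print(T.round(3), T.T@(np.array([.423,.247,.25])-p)*100)
E
```

```text
[[ 0.422  0.067  0.012]
 [ 0.418 -0.026  0.012]
 [ 0.587 -0.04   0.012]]
0.09263949692383888 -92.73687941916363
0.17011506952896424 -4.722651547263501
[[ 0.488 -0.213  0.006]
 [ 0.457 -0.29   0.006]
 [ 0.536 -0.321  0.006]]
0.08329757013162571 -112.17742619481393
0.08486913329719191 -21.098847596421347
[[ 0.498 -0.218  0.11 ]
 [ 0.468 -0.297  0.11 ]
 [ 0.522 -0.321  0.11 ]]
0.08408954464102428 -110.71129067695047
0.05829865146179698 -24.40351872905809
[[-0.921  0.389  0.   ]
 [ 0.389  0.921  0.   ]
 [ 0.     0.    -1.   ]] [-29.35282093 -28.28349627  -0.17032452]
```

View pics/c1.png

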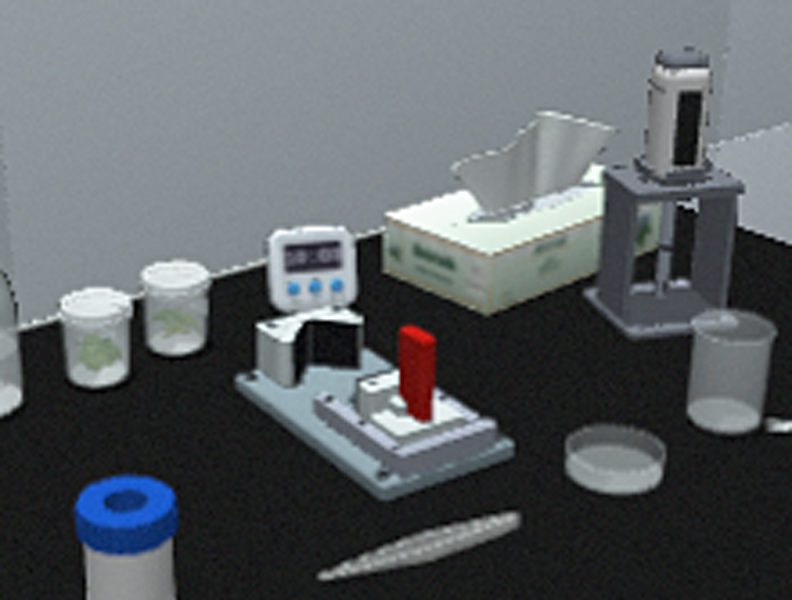

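The scene crop agrees: the V faces the fin, the homogeniser's pad faces the camera, and the clamp yaw is about -4° and the stand yaw about -22°. I'll move over the jar first.

>>> {"api": "carry_out", "payload": {
  "moves": [
    [[0,0,-4],[-5.8,-5.6,0],8.5],
    [[0,0,-8],[-10,-9.6,0],8.5],
    [[0,0,-12],[-14.3,-13.8,0],8.5],
    [[0,0,-16],[-18.6,-18,0],8.5],
    [[0,0,-19],[-22.9,-22,0],8.5]
  ]
}}

```text
t: 1.68
eef_pos: [0.3866, 0.3327, 0.2486]
tool_rot: [0.0, 0.033, 0.999, 0.0]
contact_force: [1.4, 0.5, -0.2]
gripper_width: 0.993
```

>>> {"api": "carry_out", "payload": {
  "moves": [
    [[0,0,0],[-2.5,-4,0],8.5],
    [[0,0,0],[-4,-8,0],8.5],
    [[0,0,0],[-4,-8,0],8.5]
  ]
}}

```text
t: 2.05
eef_pos: [0.4217, 0.2485, 0.2485]
tool_rot: [0.0, 0.037, 0.999, -0.0]
contact_force: [0.2, 0.3, 0.2]
gripper_width: 0.992
```

```bash
python3 - <<'E'
from h import *
o=bot.get_obs();print(o["t"],o["eef_pos"],o["tool_rot"],o["q"].round(2))
i,im=shot("wrist","w1.png");print(np.round(i["position"],3))
for l in ("jar","jaw_fin","clamp"):
    print(l,[(round(x["score"],2),np.round(x["location"]),int(x["region"].sum())) for x in bot.silhouettes(l,"wrist")[:2]])
print(proj(i,[[.423,.247,.066],[.459,.024,.085]]))
E
```

```text
2.05 [0.42173346 0.24845712 0.24854083] [ 2.76027172e-04  3.73188470e-02  9.99303305e-01 -3.62695398e-04] [-0.75  0.17  0.11  1.99 -0.02  0.98  0.86]
[0.355 0.254 0.375]
jar [(0.65, array([309., 183.]), 2028)]
jaw_fin [(0.67, array([123., 231.]), 2662), (0.43, array([311., 183.]), 2033)]
clamp [(0.71, array([131., 239.]), 9041), (0.63, array([350., 321.]), 960)]
[[308.32915696 184.2142095 ]
 [ 85.82106804 240.08896978]]
```

View pics/w1.png

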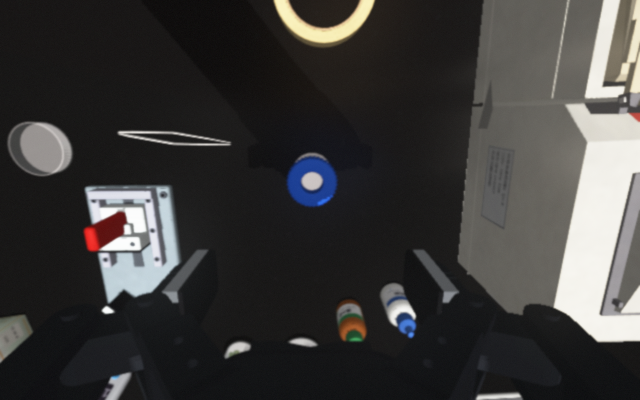

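The wrist view shows the lid with its hole at (312,181), as predicted. The clamp is on the left with its near plate edge from (86,187) to (173,185) and the fin top at (92,238).

```bash
python3 - <<'E'
from h import *
i=bot.camera_info("wrist");im=cv2.imread("pics/w1.png")
b,g,r=[im[:,:,k].astype(int) for k in range(3)]
m=((b>110)&(r<80)&(b>g+40)).astype(np.uint8)
m[:,:260]=0;m[:,360:]=0;m[:140]=0;m[230:]=0
c=max(cv2.findContours(m,0,1)[0],key=cv2.contourArea);e=cv2.fitEllipse(c);print(e)
ys,xs=np.where(((r>120)&(g>120)));k=(abs(xs-312)<14)&(abs(ys-181)<14)
h=(xs[k].mean(),ys[k].mean());print(h)
print("hole@66 ",atz(i,[h],.066),"ellipse",atz(i,[e[0]],.064))
P=atz(i,[(86,187),(173,185),(181,288)],.012);print(P.round(4))
d=P[1]-P[0];print("y-axis ang",np.degrees(np.arctan2(d[1],d[0])),np.linalg.norm(d[:2]))
d=P[2]-P[1];print("x ang",np.degrees(np.arctan2(d[1],d[0])))
m=((r>140)&(g<60)&(b<60)).astype(np.uint8);m[:,150:]=0
c=max(cv2.findContours(m,0,1)[0],key=cv2.contourArea);print(cv2.boxPoints(cv2.minAreaRect(c)))
print("fin",atz(i,[(92,238)],.085))
E
```

```text
((311.77520751953125, 181.89749145507812), (47.151336669921875, 47.78104019165039), 126.16224670410156)
(np.float64(311.54295532646046), np.float64(180.553264604811))
hole@66  [[0.41764603 0.25574907 0.066     ]] ellipse [[0.41946135 0.25587951 0.064     ]]
[[ 0.4194 -0.0103  0.012 ]
 [ 0.4236  0.0918  0.012 ]
 [ 0.5595  0.0775  0.012 ]]
y-axis ang 87.62870998403736 0.10224588163842037
x ang -6.011557304559108
[[ 82.858826 228.3647  ]
 [ 94.50589  225.77647 ]
 [ 99.752945 249.38823 ]
 [ 88.10588  251.97646 ]]
fin [[0.45716601 0.03648923 0.085     ]]
```

```bash
python3 - <<'E'
from h import *
i=bot.camera_info("wrist");o=bot.get_obs();T=rot(o["tool_rot"]);p=o["eef_pos"]
print("cam in tool",T.T@(i["position"]-p));print((T.T@att(i["attitude"])).round(4))
for y in(-.0427,0,.0427): print(y,proj(i,p+T@[-.011,y,.004]),proj(i,p+T@[.011,y,.004]))
S=bot.camera_info("scene");D=bot.camera_info("side")
for P in ([.418,.2557,.066],[.418,.248,.066],[.457,.0365,.085],[.457,.027,.085],[.4236,.0918,.012],[.4194,-.0103,.012]):print(P,proj(S,P).round(1),proj(D,P).round(1))
E
```

```text
cam in tool [ 0.06697822  0.00027346 -0.12614245]
[[ 9.000e-04  9.638e-01  2.665e-01]
 [ 1.000e+00 -8.000e-04 -7.000e-04]
 [-5.000e-04  2.665e-01 -9.638e-01]]
-0.0427 [[217.40727388 287.50840528]] [[213.63185776 243.64716249]]
0 [[309.16702699 287.48315336]] [[309.17651285 243.66929082]]
0.0427 [[400.88333601 287.6090139 ]] [[404.674008   243.77274488]]
[0.418, 0.2557, 0.066] [[261.8 260.3]] [[267.8 169.9]]
[0.418, 0.248, 0.066] [[265.5 259. ]] [[268.6 171. ]]
[0.457, 0.0365, 0.085] [[342.3 212.8]] [[306.2 198.4]]
[0.457, 0.027, 0.085] [[345.7 211.7]] [[307.6 200.2]]
[0.4236, 0.0918, 0.012] [[331.2 256.8]] [[288.6 211.6]]
[0.4194, -0.0103, 0.012] [[368.7 243.3]] [[300.4 232. ]]
```

```bash
python3 - <<'E'
from h import *
i=bot.camera_info("wrist");print(i)
P=atz(i,[(311.5,180.6),(92,238)],.066);print(P,proj(i,P)); print(bot.get_obs()["eef_pos"],bot.get_obs()["t"])
k,d=K(i);print(k,ray(i,[(311.5,180.6)]))
E
```

```text
{'vertical_fov': 65.05277137830147, 'cx': 310.0486057444542, 'cy': 200.60264183323793, 'k1': 0.010206854062303518, 'position': array([0.3531943 , 0.25809225, 0.37455752]), 'attitude': array([ 0.72323611, -0.09775115, -0.09237871,  0.6773776 ])}
[[0.4176909  0.25570302 0.066     ]
 [0.46398836 0.02194822 0.066     ]] [[311.5 180.6]
 [ 92.  238. ]]
[0.42001864 0.2534742  0.2484177 ] 2.25
[[313.6183076    0.         310.04860574]
 [  0.         313.6183076  200.60264183]
 [  0.           0.           1.        ]] (array([0.3531943 , 0.25809225, 0.37455752]), array([[ 0.20501618, -0.00759465, -0.98081582]]))
```

The arm was still settling when I took that picture, so I'll measure again now that it is still.

```bash
cat >> h.py <<'E'
def lid(i,im,z=.066):
    r,g,b=[im[:,:,k].astype(int) for k in range(3)]
    m=((b>110)&(r<80)&(b>g+40)).astype(np.uint8)
    m=cv2.morphologyEx(m,cv2.MORPH_CLOSE,np.ones((3,3)))
    n,L,s,ct=cv2.connectedComponentsWithStats(m)
    out=[]
    for j in range(1,n):
        if s[j,4]>600:
            mm=(L==j).astype(np.uint8); C,H=cv2.findContours(mm,cv2.RETR_CCOMP,1)
            for c,hh in zip(C,H[0]):
                if hh[3]>=0 and cv2.contourArea(c)>60: e=cv2.fitEllipse(c);out.append((e,atz(i,[e[0]],z)[0]))
    return out
def fin(im):
    r,g,b=[im[:,:,k].astype(int) for k in range(3)]
    m=((r>110)&(g<70)&(b<70)).astype(np.uint8); return m
E
python3 - <<'E'
from h import *
i,im=shot("wrist","w2.png");j=bot.camera_info("wrist");print(i["position"]-j["position"])
o=bot.get_obs();T=rot(o["tool_rot"]);p=o["eef_pos"];print(p,T.round(4))
for e,P in lid(i,im): print(e,P,"tool cm",T.T@(P-p)*100)
m=fin(im);n,L,s,c=cv2.connectedComponentsWithStats(m);print(s[1:][s[1:,4]>50],c[1:][s[1:,4]>50])
g=cv2.resize(im[160:330,50:240],None,fx=3.5,fy=3.5,interpolation=2)
cv2.imwrite("pics/w2c.png",g[:,:,::-1])
E
```

```text
[ 4.83057370e-05 -5.23638254e-05  6.76517932e-05]
[0.41990117 0.25351217 0.24830403] [[-9.978e-01  6.580e-02 -1.000e-04]
 [ 6.580e-02  9.978e-01  4.000e-04]
 [ 1.000e-04  4.000e-04 -1.000e+00]]
((306.01708984375, 184.35772705078125), (22.70682716369629, 23.180776596069336), 162.2022247314453) [0.42117679 0.24995041 0.066     ] tool cm [-0.15301004 -0.35455989 18.23023911]
[[ 77 227  17  25 310]
 [334 324  25  13  52]] [[ 85.00645161 239.27096774]
 [344.90384615 326.98076923]]
```

View pics/w2c.png

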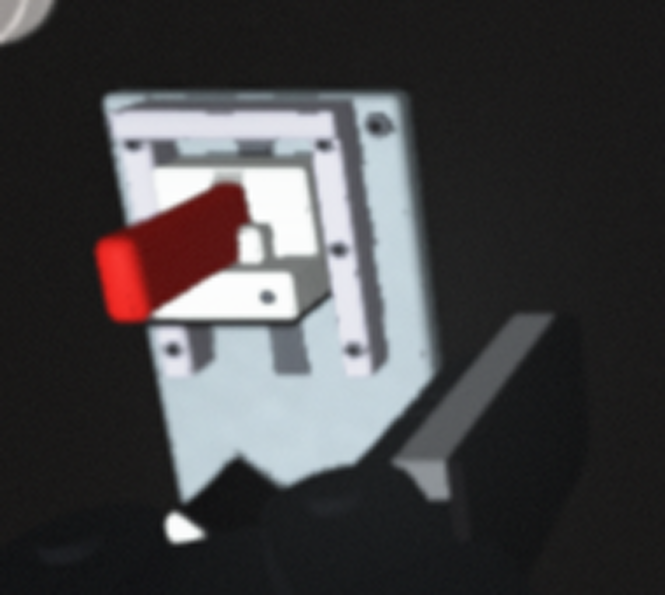

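The crop shows the plate's near corners at (103,95) and (408,95), with the plate's sides running down to (183,505) and (440,365). The bright fin top is centred at about (122,280).

```bash
python3 - <<'E'
from h import *
i=bot.camera_info("wrist")
f=lambda c:[(50+(x+.5)/3.5-.5,160+(y+.5)/3.5-.5) for x,y in c]
P=atz(i,f([(105,95),(408,95),(440,365),(183,503)]),.012);print(P.round(4))
for a,b in((0,1),(1,2),(0,3)): d=P[b]-P[a];print(np.linalg.norm(d),np.degrees(np.arctan2(d[1],d[0])))
Q=atz(i,f([(97,245),(132,237),(147,316),(117,323)]),.085);print(Q.round(4),Q.mean(0))
for y in(-4,-5):
  u=np.array([np.cos(np.radians(y)),np.sin(np.radians(y))]);n=np.array([-u[1],u[0]])
  print(y,"origin", (P[0][:2]+P[1][:2])/2+.128*u, "via fin y", Q.mean(0)[:2]+u*.093)
E
```

```text
[[ 0.4186 -0.0176  0.012 ]
 [ 0.4252  0.0835  0.012 ]
 [ 0.5251  0.0764  0.012 ]
 [ 0.5747 -0.029   0.012 ]]
0.10133830092085065 86.2971629649775
0.10014728180491218 -4.069587844264902
0.1565082268784748 -4.183989269921352
[[0.4476 0.0246 0.085 ]
 [0.4459 0.0348 0.085 ]
 [0.4697 0.0331 0.085 ]
 [0.4712 0.0241 0.085 ]] [0.45859775 0.02914962 0.085     ]
-4 origin [0.54960852 0.02400457] via fin y [0.55137121 0.02266227]
-5 origin [0.54943324 0.02177746] via fin y [0.55124386 0.02104414]
```

>>> {"api": "carry_out", "payload": {
  "moves": [
    [[0,0,0],[-0.2,-0.4,5],8.5],
    [[0,0,0],[-0.2,-0.4,10],8.5],
    [[0,0,0],[-0.2,-0.4,14],8.5],
    [[0,0,0],[-0.2,-0.4,17.5],8.5],
    [[0,0,0],[-0.2,-0.4,19.1],8.5]
  ]
}}

```text
t: 2.92
eef_pos: [0.4209, 0.2485, 0.0555]
tool_rot: [-0.001, 0.033, 0.999, -0.001]
contact_force: [0.9, 0.2, -0.5]
gripper_width: 0.994
```

>>> {"api": "carry_out", "payload": {
  "moves": [
    [[0,0,0],[0,0,0],8.5],
    [[0,0,0],[0,0,0],4],
    [[0,0,0],[0,0,0],4],
    [[0,0,0],[0,0,0],4],
    [[0,0,0],[0,0,0],4]
  ],
  "newtons": 30
}}

```text
t: 3.55
eef_pos: [0.4231, 0.2486, 0.0587]
tool_rot: [0.001, 0.034, 0.999, 0.001]
contact_force: [-0.6, -0.3, 5.7]
gripper_width: 0.571
```

>>> {"api": "carry_out", "payload": {
  "moves": [
    [[0,0,0],[0,0,-2],4],
    [[0,0,0],[0,0,-6],4],
    [[0,0,0],[0,0,-9],4],
    [[0,0,0],[0,0,-9],4],
    [[0,0,0],[0,0,-9],4]
  ]
}}

```text
t: 4.18
eef_pos: [0.4218, 0.2478, 0.1471]
tool_rot: [-0.0, 0.034, 0.999, 0.0]
contact_force: [-0.7, -0.8, -0.8]
gripper_width: 0.569
```

```bash
python3 - <<'E'
from h import *
i,im=shot("wrist","w3.png")
o=bot.get_obs();T=rot(o["tool_rot"]);p=o["eef_pos"];print(p,T.round(4),o["contact_force"],o["gripper_width"])
for e,P in lid(i,im,p[2]+.009): print(e,P,"tool cm",T.T@(P-p)*100)
q=T.T@(np.array([.5376,.0246,0])-p);print(q*100)
E
```

```text
[0.42155597 0.24755453 0.14662457] [[-9.977e-01  6.800e-02 -1.000e-03]
 [ 6.800e-02  9.977e-01 -8.000e-04]
 [ 1.000e-03 -8.000e-04 -1.000e+00]] [ 0.22626755 -0.09030421 -0.65946281] 0.5710623531687541
((309.9618835449219, 265.5104064941406), (31.628009796142578, 46.901329040527344), 91.1026840209961) [0.41522986 0.24856813 0.15562457] tool cm [ 0.63892866  0.05733749 -0.89941784]
[-13.10912776 -21.44206091  14.66716943]
```

View pics/w3.png

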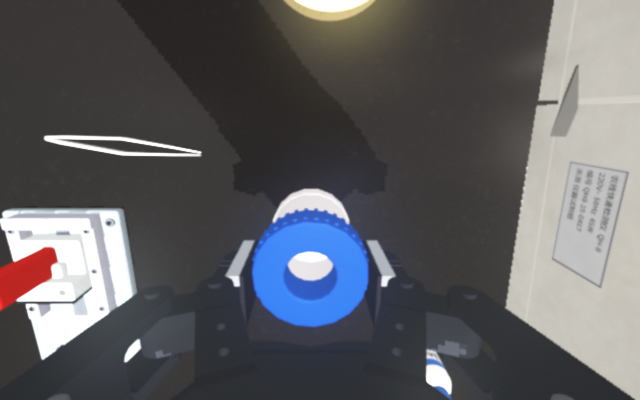

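The jar is held squarely between the pads, with the hole at about (311,272) in the picture. Next I'll carry it over the clamp.

>>> {"api": "carry_out", "payload": {
  "moves": [
    [[0,0,0],[-1.3,-2.4,-1.5],4],
    [[0,0,0],[-4,-6.8,-2],4],
    [[0,0,0],[-7,-11.5,-2],4],
    [[0,0,0],[-10,-16.2,-2],4],
    [[0,0,0],[-12.3,-20,-2],4]
  ]
}}

```text
t: 4.85
eef_pos: [0.5314, 0.0376, 0.1661]
tool_rot: [-0.001, 0.035, 0.999, -0.001]
contact_force: [-0.3, 0.8, -0.5]
gripper_width: 0.568
```

>>> {"api": "carry_out", "payload": {
  "moves": [
    [[0,0,0],[-1,-1.4,0],4],
    [[0,0,0],[-1,-1.4,0],4],
    [[0,0,0],[-1,-1.4,0],4],
    [[0,0,0],[-1,-1.4,0],4]
  ]
}}

```text
t: 5.35
eef_pos: [0.5396, 0.0272, 0.1671]
tool_rot: [-0.0, 0.033, 0.999, 0.0]
contact_force: [-0.0, 0.5, -0.7]
gripper_width: 0.569
```

```bash
python3 - <<'E'
from h import *
i,im=shot("wrist","w4.png");S,a=shot("scene","s4.png")
o=bot.get_obs();T=rot(o["tool_rot"]);p=o["eef_pos"];print(p,T.round(4),o["contact_force"],o["gripper_width"],o["q"].round(2))
print(T.T@(np.array([.5376,.0246,.070])-p)*100)
m=fin(im);n,L,s,c=cv2.connectedComponentsWithStats(m);print(s[1:][s[1:,4]>50])
A=im[80:330,200:420,::-1];B=a[150:300,230:430,::-1]
cv2.imwrite("pics/w4c.png",np.hstack([cv2.resize(A,(396,450)),cv2.resize(B,(400,450))]))
E
```

```text
[0.53990629 0.02663307 0.16730722] [[-9.978e-01  6.620e-02 -2.000e-04]
 [ 6.620e-02  9.978e-01  4.000e-04]
 [ 2.000e-04  4.000e-04 -1.000e+00]] [-0.05538957 -0.16674994 -0.72337579] 0.5702292454359233 [-0.33  0.36  0.21  1.97 -0.1   0.83  1.43]
[ 0.21468761 -0.22201377  9.7306777 ]
[[294  71  15  13 106]
 [591 250  12  29 102]]
```

View pics/w4c.png

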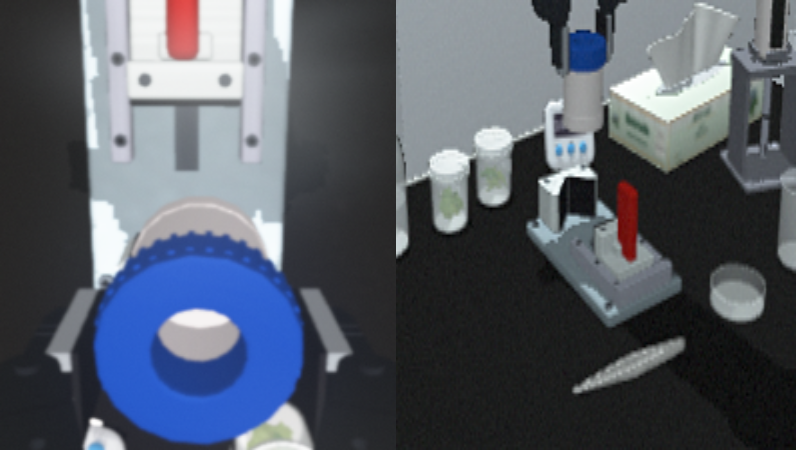

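```bash
python3 - <<'E'
from h import *
i=bot.camera_info("wrist");im=cv2.imread("pics/w4.png")
o=bot.get_obs();T=rot(o["tool_rot"]);p=o["eef_pos"]
C=np.array([.5496,.0238]);a=np.radians(-4.1);u=np.array([np.cos(a),np.sin(a)]);v=np.array([-u[1],u[0]])
def cl(P): d=P[:,:2]-C; return np.c_[d@u,d@v].round(4)
f=lambda c:[(200+(x+.5)/1.8-.5,80+(y+.5)/1.8-.5) for x,y in c]
print("slot z12",cl(atz(i,f([(187,108),(187,168)]),.012)))
print("plate L/R",cl(atz(i,f([(84,100),(293,100),(92,240),(284,240)]),.012)))
print("jaw face edge z46?",cl(atz(i,f([(127,62),(242,62)]),.046)),"screws",cl(atz(i,f([(145,80),(224,80)]),.046)))
print("rail", cl(atz(i,f([(132,160),(239,160)]),.025)))
m=fin(im[:,:,::-1]);ys,xs=np.where(m[:120]>0);print("fin img",xs.min(),xs.max(),ys.min(),ys.max(),cl(atz(i,[(xs.mean(),ys.min())],.085)))
print("tcp",cl(p[None]),"pad mid col lid", )
E
```

```text
slot z12 [[-0.0548 -0.0032]
 [-0.0249 -0.0032]]
plate L/R [[-0.0583 -0.0536]
 [-0.0589  0.0486]
 [ 0.0135 -0.0528]
 [ 0.0129  0.0475]]
jaw face edge z46? [[-0.0764 -0.028 ]
 [-0.0767  0.0206]] screws [[-0.069  -0.0205]
 [-0.0693  0.0131]]
rail [[-0.0311 -0.0294]
 [-0.0314  0.022 ]]
fin img 294 308 71 83 [[-0.1023 -0.0043]]
tcp [[-0.0099  0.0021]] pad mid col lid
```

>>> {"api": "carry_out", "payload": {
  "moves": [
    [[0,0,0],[0,-0.5,3],4],
    [[0,0,0],[0,-0.5,6],4],
    [[0,0,0],[0,-0.5,8.5],4],
    [[0,0,0],[0,-0.5,9.5],4],
    [[0,0,0],[0,-0.5,9.5],4]
  ]
}}

```text
t: 6.08
eef_pos: [0.54, 0.0208, 0.0723]
tool_rot: [-0.0, 0.034, 0.999, 0.0]
contact_force: [-0.6, -0.4, -0.9]
gripper_width: 0.57
```

>>> {"api": "carry_out", "payload": {
  "moves": [
    [[0,0,0],[0,0,0.1],4],
    [[0,0,0],[0,0,0.2],4],
    [[0,0,0],[0,0,0.2],4],
    [[0,0,0],[0,0,0.2],4]
  ]
}}

```text
t: 6.58
eef_pos: [0.5403, 0.0205, 0.0708]
tool_rot: [0.0, 0.034, 0.999, 0.0]
contact_force: [0.2, 1.3, 2.7]
gripper_width: 0.568
```

Contact is beginning: Fz is 2.7 N with the TCP at 0.0708. I'll go 1 mm further, then release and rise.

>>> {"api": "carry_out", "payload": {
  "moves": [
    [[0,0,0],[0,0,0.1],4],
    [[0,0,0],[0,0,0.1],4],
    [[0,0,0],[0,0,0.1],8.5],
    [[0,0,0],[0,0,0.1],8.5],
    [[0,0,0],[0,0,0.1],8.5]
  ]
}}

```text
t: 7.2
eef_pos: [0.5397, 0.0204, 0.069]
tool_rot: [-0.0, 0.034, 0.999, -0.0]
contact_force: [0.5, -0.5, 0.4]
gripper_width: 0.999
```

>>> {"api": "carry_out", "payload": {
  "moves": [
    [[0,0,0],[0,0,0],8.5],
    [[0,0,0],[0,0,-3],8.5],
    [[0,0,0],[0,0,-7],8.5],
    [[0,0,0],[0,0,-10],8.5],
    [[0,0,0],[0,0,-10],8.5]
  ]
}}

```text
t: 7.82
eef_pos: [0.5415, 0.0205, 0.1715]
tool_rot: [0.002, 0.034, 0.999, 0.001]
contact_force: [0.7, -1.0, 0.4]
gripper_width: 0.998
```

>>> {"api": "carry_out", "payload": {
  "moves": [
    [[0,0,0],[3,0,0],8.5],
    [[0,0,0],[6,0,0],8.5],
    [[0,0,0],[8,0,0],8.5],
    [[0,0,0],[8,0,0],8.5],
    [[0,0,0],[8,0,0],8.5]
  ]
}}

```text
t: 8.45
eef_pos: [0.4608, 0.0259, 0.1691]
tool_rot: [0.0, 0.034, 0.999, -0.0]
contact_force: [0.6, 0.2, 0.3]
gripper_width: 0.993
```

```bash
python3 - <<'E'
from h import *
i,im=shot("wrist","w5.png")
o=bot.get_obs();T=rot(o["tool_rot"]);p=o["eef_pos"];print(p,T.round(4),o["contact_force"],o["gripper_width"])
for e,P in lid(i,im,.078): print(e,P,"tool cm",T.T@(P-p)*100)
print(proj(i,p+T@[0,0,.08]))
cv2.imwrite("pics/w5c.png",cv2.resize(im[60:380,150:470,::-1],(600,600)))
E
```

```text
[0.46097701 0.02587136 0.16912817] [[-9.977e-01  6.820e-02  4.000e-04]
 [ 6.820e-02  9.977e-01 -1.000e-04]
 [-4.000e-04 -1.000e-04 -1.000e+00]] [-0.33032613 -0.25848742  0.13950847] 0.9930137258249209
[[309.39958091 214.81573503]]
```

View pics/w5c.png

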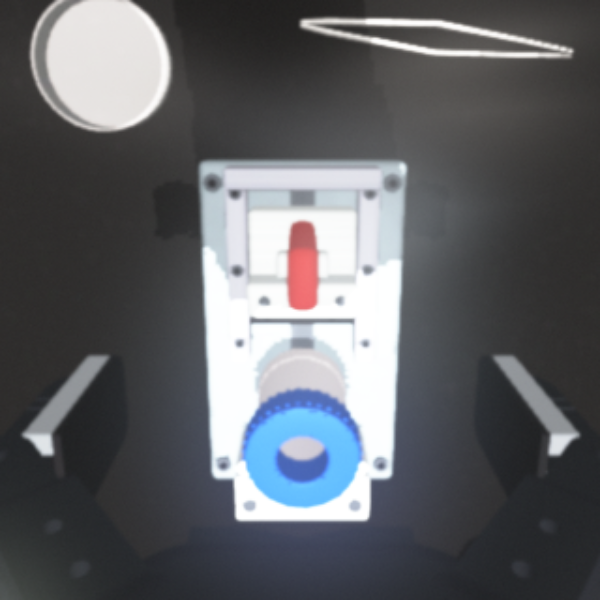

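The jar stands upright and centred on the plate: hole at about (301,458), fin top at about (303,279) in the crop.

```bash
python3 - <<'E'
from h import *
i=bot.camera_info("wrist");o=bot.get_obs();T=rot(o["tool_rot"]);p=o["eef_pos"]
f=lambda c:[(150+(x+.5)*.5333-.5,60+(y+.5)*.5333-.5) for x,y in c]
F=atz(i,f([(303,250),(303.5,279),(303,308)]),.085);L=atz(i,f([(301.5,457)]),.078)
print(F,L);print((F-p)@T*100,(L-p)@T*100)
E
```

```text
[[0.44693841 0.0281527  0.085     ]
 [0.45809477 0.02759916 0.085     ]
 [0.46953587 0.02665225 0.085     ]] [[0.53832332 0.02148198 0.078     ]]
[[ 1.41950645  0.13270913  8.41223802]
 [ 0.30269258  0.15357988  8.41268127]
 [-0.84521159  0.13714664  8.41314073]] [[-7.74292259  0.09058     9.11589635]]
```

>>> {"api": "carry_out", "payload": {
  "moves": [
    [[0,0,0],[0.3,0.1,3],8.5],
    [[0,0,0],[0.3,0.1,6],8.5],
    [[0,0,0],[0.3,0.1,9],8.5],
    [[0,0,0],[0.3,0.1,10.1],8.5],
    [[0,0,0],[0.3,0.1,10.1],8.5]
  ]
}}

```text
t: 9.12
eef_pos: [0.4573, 0.0269, 0.0679]
tool_rot: [-0.001, 0.034, 0.999, -0.0]
contact_force: [-0.2, 0.2, -0.2]
gripper_width: 0.991
```

>>> {"api": "carry_out", "payload": {
  "moves": [
    [[0,0,0],[0,0,0],0.8],
    [[0,0,0],[0,0,0],0.8],
    [[0,0,0],[0,0,0],0.8],
    [[0,0,0],[0,0,0],0.8],
    [[0,0,0],[0,0,0],0.8]
  ],
  "newtons": 30
}}

```text
t: 9.75
eef_pos: [0.4573, 0.0269, 0.0687]
tool_rot: [0.0, 0.034, 0.999, 0.0]
contact_force: [-1.5, -1.0, 6.2]
gripper_width: 0.132
```

>>> {"api": "carry_out", "payload": {
  "moves": [
    [[0,0,0],[0,0,0],0.8],
    [[0,0,0],[-0.4,0,0],0.8],
    [[0,0,0],[-0.9,0,0],0.8],
    [[0,0,0],[-1.4,0,0],0.8],
    [[0,0,0],[-1.8,0,0],0.8]
  ]
}}

```text
t: 10.38
eef_pos: [0.4748, 0.0256, 0.0687]
tool_rot: [-0.0, 0.034, 0.999, 0.0]
contact_force: [-3.4, -0.9, 9.4]
gripper_width: 0.136
```

>>> {"api": "carry_out", "payload": {
  "moves": [
    [[0,0,0],[-0.3,0,0],0.8],
    [[0,0,0],[-0.6,0,0],0.8],
    [[0,0,0],[-0.8,0,0],0.8],
    [[0,0,0],[-1,0,0],0.8],
    [[0,0,0],[-1.2,0,0],0.8]
  ]
}}

```text
t: 11.0
eef_pos: [0.4866, 0.0248, 0.0687]
tool_rot: [-0.001, 0.034, 0.999, 0.0]
contact_force: [-4.1, -0.9, 9.3]
gripper_width: 0.136
```

>>> {"api": "carry_out", "payload": {
  "moves": [
    [[0,0,0],[-0.1,0,0],0.8],
    [[0,0,0],[-0.2,0,0],0.8],
    [[0,0,0],[-0.3,0,0],0.8],
    [[0,0,0],[-0.4,0,0],0.8],
    [[0,0,0],[-0.5,0,0],0.8]
  ]
}}

```text
t: 11.62
eef_pos: [0.4916, 0.0245, 0.0687]
tool_rot: [-0.0, 0.034, 0.999, 0.0]
contact_force: [-2.2, -1.5, 9.0]
gripper_width: 0.138
```

>>> {"api": "carry_out", "payload": {
  "moves": [
    [[0,0,0],[-0.1,0,0],0.8],
    [[0,0,0],[-0.2,0,0],0.8],
    [[0,0,0],[-0.2,0,0],0.8]
  ]
}}

```text
t: 12.0
eef_pos: [0.4929, 0.0244, 0.0687]
tool_rot: [-0.001, 0.034, 0.999, 0.0]
contact_force: [-6.0, -0.9, 11.7]
gripper_width: 0.138
```

>>> {"api": "carry_out", "payload": {
  "moves": [
    [[0,0,0],[-0.1,0,0],0.8],
    [[0,0,0],[-0.1,0,0],0.8]
  ]
}}

```text
t: 12.25
eef_pos: [0.4929, 0.0244, 0.0686]
tool_rot: [-0.002, 0.034, 0.999, 0.0]
contact_force: [-9.4, -0.0, 14.5]
gripper_width: 0.136
```

>>> {"api": "carry_out", "payload": {
  "moves": [
    [[0,0,0],[-0.1,0,0],0.8],
    [[0,0,0],[-0.1,0,0],0.8]
  ]
}}

```text
t: 12.5
eef_pos: [0.493, 0.0244, 0.0686]
tool_rot: [-0.003, 0.034, 0.999, 0.0]
contact_force: [-11.2, 0.3, 18.6]
gripper_width: 0.133
```

The jaw has stalled with the force rising, so the jar is seated. I'll open, rise and check.

>>> {"api": "carry_out", "payload": {
  "moves": [
    [[0,0,0],[0.1,0,0],0.8],
    [[0,0,0],[0.1,0,0],8.5],
    [[0,0,0],[0.1,0,0],8.5],
    [[0,0,0],[0.1,0,0],8.5],
    [[0,0,0],[0.1,0,0],8.5]
  ]
}}

```text
t: 13.12
eef_pos: [0.4951, 0.0245, 0.0682]
tool_rot: [-0.0, 0.034, 0.999, -0.0]
contact_force: [0.0, -0.5, 0.1]
gripper_width: 0.966
```

>>> {"api": "carry_out", "payload": {
  "moves": [
    [[0,0,0],[0,0,-2],8.5],
    [[0,0,0],[0,0,-6],8.5],
    [[0,0,0],[0,0,-11],8.5],
    [[0,0,0],[0,0,-15],8.5],
    [[0,0,0],[0,0,-15],8.5]
  ]
}}

```text
t: 13.75
eef_pos: [0.4972, 0.0247, 0.2214]
tool_rot: [0.003, 0.034, 0.999, 0.001]
contact_force: [0.7, -0.4, 0.2]
gripper_width: 0.996
```

>>> {"api": "carry_out", "payload": {
  "moves": [
    [[0,0,0],[0,0,0],8.5],
    [[0,0,0],[0,0,0],8.5]
  ]
}}

```text
t: 14.0
eef_pos: [0.4942, 0.0243, 0.217]
tool_rot: [-0.001, 0.034, 0.999, -0.0]
contact_force: [-0.5, 0.3, 0.3]
gripper_width: 1.0
```

```bash
python3 - <<'E'
from h import *
i,im=shot("wrist","w6.png")
o=bot.get_obs();T=rot(o["tool_rot"]);p=o["eef_pos"];print(p,T.round(4),o["contact_force"],o["gripper_width"],o["q"].round(2))
print(proj(i,[.545,.021,.078]),proj(i,[.494,.025,.085]))
for l in("homogeniser","stand"):
  print(l,[(round(x["score"],2),np.round(x["location"]),int(x["region"].sum())) for x in bot.silhouettes(l,"wrist")[:2]])
cv2.imwrite("pics/w6c.png",cv2.resize(im[100:360,180:440,::-1],(600,600)))
E
```

```text
[0.49432995 0.02438011 0.21705944] [[-9.977e-01  6.800e-02 -2.400e-03]
 [ 6.800e-02  9.977e-01 -6.000e-04]
 [ 2.400e-03 -8.000e-04 -1.000e+00]] [0.25923246 0.32163676 0.38828223] 0.998204999483895 [-0.37  0.22  0.23  2.02 -0.06  0.91  1.39]
[[309.71430801 247.92531259]] [[310.34811994 195.66091951]]
homogeniser [(0.55, array([ 31., 223.]), 372)]
stand [(0.71, array([563., 276.]), 2112), (0.67, array([ 33., 223.]), 422)]
```

View pics/w6c.png

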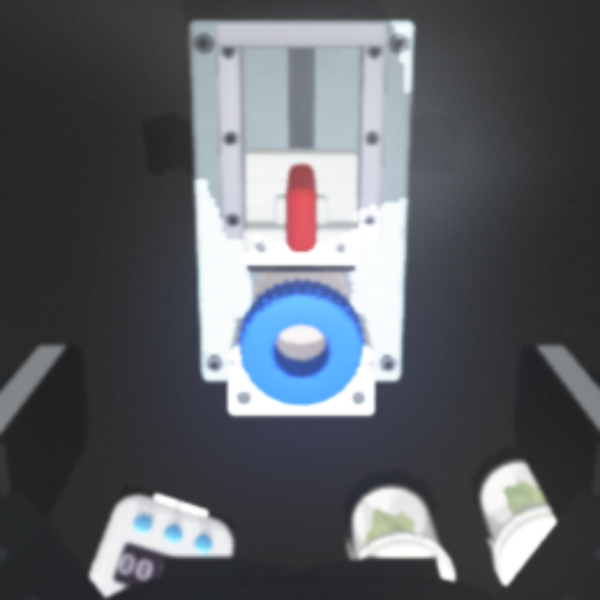

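The jaw is against the jar and the jar sits in the V: lid hole at about (301,348), fin at about (301,222) in the crop. Next I'll measure the hole precisely.

```bash
cat >> h.py <<'E'
def hole(i,im,z=.078,near=None):
    r,g,b=[cv2.medianBlur(np.ascontiguousarray(im[:,:,k]),3).astype(int) for k in range(3)]
    out=[]
    for th in (90,100,110,120,130):
        m=((b-r>60)&(g>th)).astype(np.uint8)
        C,H=cv2.findContours(m,cv2.RETR_CCOMP,cv2.CHAIN_APPROX_NONE)
        if H is None: continue
        for c,hh in zip(C,H[0]):
            A=cv2.contourArea(c)
            if A>150 and len(c)>=8:
                e=cv2.fitEllipse(c); out.append((th,int(hh[3]>=0),int(A),np.round(e[0],1),np.round(e[1],1),atz(i,[e[0]],z)[0].round(4)))
    return out
E
python3 - <<'E'
from h import *
i=bot.camera_info("wrist");im=cv2.imread("pics/w6.png")[:,:,::-1]
for x in hole(i,im):
  if 150<x[3][0]<450: print(*x)
print(im[[232,240,252,262,265,270],311])
m=fin(im);ys,xs=np.where(m>0);print(xs.min(),xs.max(),ys.min(),ys.max())
E
```

```text
90 0 2227 [310.1 248.4] [53.  53.6] [0.5461 0.0213 0.078 ]
90 1 274 [310.  248.2] [16.2 21.7] [0.5459 0.0213 0.078 ]
100 0 2124 [310.2 249.2] [50.8 54.2] [0.5469 0.0213 0.078 ]
100 1 418 [310.  251.5] [23.1 23.2] [0.5492 0.0211 0.078 ]
110 0 2049 [310.1 250.2] [48.4 54.2] [0.5479 0.0212 0.078 ]
110 1 431 [310.  251.7] [23.4 23.5] [0.5494 0.0211 0.078 ]
120 0 1994 [310.  250.5] [47.8 54.2] [0.5482 0.0211 0.078 ]
120 1 443 [310.1 251.8] [23.6 24. ] [0.5495 0.0211 0.078 ]
130 0 1956 [310.2 251. ] [47.2 53.2] [0.5487 0.0212 0.078 ]
130 1 459 [310.1 251.9] [23.6 24.9] [0.5496 0.0211 0.078 ]
[[108 195 255]
 [140 195 254]
 [188 184 192]
 [ 59  91 177]
 [ 96 184 255]
 [ 88 177 255]]
517 581 252 399
```

The hole is at (0.549, 0.021), which agrees with the clamp geometry. Now I'll go over to the homogeniser.

>>> {"api": "carry_out", "payload": {
  "moves": [
    [[0,0,10],[-0.5,-3,-5],8.5],
    [[0,0,20],[-1,-8,-8],8.5],
    [[0,0,30],[-2,-13,-8.3],8.5],
    [[0,0,40],[-2.5,-18,-8.3],8.5],
    [[0,0,50],[-3.2,-23,-8.3],8.5]
  ]
}}

```text
t: 14.78
eef_pos: [0.5112, -0.2087, 0.301]
tool_rot: [-0.0, 0.456, 0.89, -0.0]
contact_force: [1.0, 0.2, 0.4]
gripper_width: 0.995
```

```bash
python3 - <<'E'
from h import *
o=bot.get_obs();T=rot(o["tool_rot"]);p=o["eef_pos"];print(p,np.degrees(np.arctan2(T[1,1],T[0,1])),T.T@(np.array([.511,-.268,.3])-p)*100,o["q"].round(2))
E
```

```text
[ 0.51115627 -0.20867504  0.30102751] 35.7792121021312 [-4.80377954 -3.48117437  0.10215797] [-0.14  0.24  0.5   1.82 -0.13  1.12  1.03]
```

>>> {"api": "carry_out", "payload": {
  "moves": [
    [[0,0,10.5],[-2.4,-1.7,0],8.5],
    [[0,0,21],[-4.8,-3.5,0],8.5],
    [[0,0,31.5],[-4.8,-3.5,0],8.5],
    [[0,0,42],[-4.8,-3.5,0],8.5],
    [[0,0,52],[-4.8,-3.5,0],8.5]
  ]
}}

```text
t: 15.4
eef_pos: [0.5111, -0.2666, 0.3006]
tool_rot: [-0.0, 0.8, 0.6, -0.0]
contact_force: [-0.1, 0.6, 0.7]
gripper_width: 0.998
```

>>> {"api": "carry_out", "payload": {
  "moves": [
    [[0,0,6.5],[0,0,0],8.5],
    [[0,0,6.5],[0,0,0],8.5],
    [[0,0,6.5],[0,0,0],8.5],
    [[0,0,6.5],[0,0,0],8.5]
  ]
}}

```text
t: 15.9
eef_pos: [0.5113, -0.2666, 0.3012]
tool_rot: [-0.0, 0.831, 0.557, -0.0]
contact_force: [0.5, -0.3, 0.4]
gripper_width: 0.996
```

```bash
python3 - <<'E'
from h import *
i,im=shot("wrist","w7.png")
o=bot.get_obs();T=rot(o["tool_rot"]);p=o["eef_pos"];print(p,np.degrees(np.arctan2(T[1,1],T[0,1])),o["q"].round(2))
for l in("homogeniser","stand"):
  print(l,[(round(x["score"],2),np.round(x["location"]),int(x["region"].sum())) for x in bot.silhouettes(l,"wrist")[:2]])
print("tcp@.2,.11",proj(i,[*p[:2],.203]),proj(i,[*p[:2],.11]))
s=im[80:380,150:470,::-1];cv2.imwrite("pics/w7c.png",cv2.resize(s,(640,600),interpolation=2))
E
```

```text
[ 0.51129141 -0.2666341   0.30126553] -22.357669734410067 [-0.19  0.32  0.72  1.77 -0.23  1.14  0.21]
homogeniser [(0.78, array([314., 193.]), 2242)]
stand [(0.94, array([313., 158.]), 3290)]
tcp@.2,.11 [[309.51003377 208.33576371]] [[309.77176901 182.14184876]]
```

View pics/w7c.png

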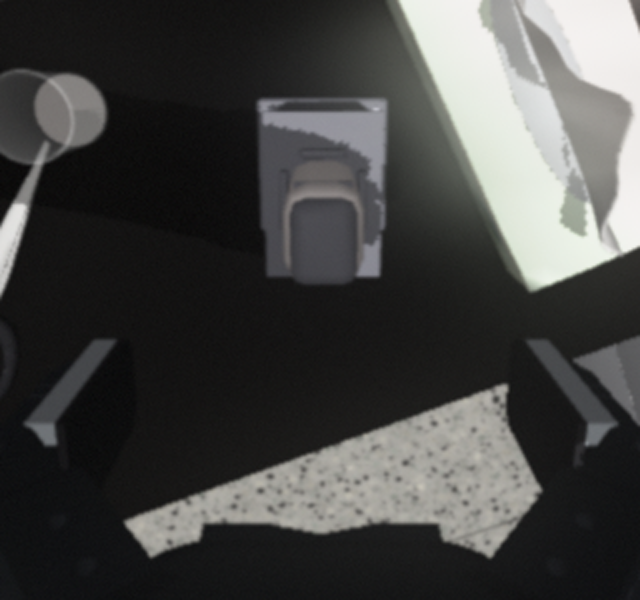

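The wrist crop shows the grey cap centred at about (323,240), with the stand plate edges square to the picture. So yaw -22.4° is right and the tool needs a shift of about 6 mm.

```bash
python3 - <<'E'
from h import *
i=bot.camera_info("wrist");o=bot.get_obs();T=rot(o["tool_rot"]);p=o["eef_pos"]
f=lambda c:[(150+x/2-.25,80+y/2-.25) for x,y in c]
for n,c,z in(("cap",[(291,197),(357,197),(291,283),(357,283),(324,240)],.203),("plate",[(258,108),(387,108),(266,275),(381,275)],.110)):
  P=atz(i,f(c),z);print(n,((P-p)@T*100).round(2).tolist(),P.mean(0))
E
```

```text
cap [[2.28, -1.04, 9.83], [2.28, 1.37, 9.83], [-1.03, -1.08, 9.83], [-1.03, 1.42, 9.83], [0.66, 0.17, 9.83]] [ 0.51528142 -0.26141454  0.203     ]
plate [[4.89, -3.07, 19.13], [4.89, 3.32, 19.13], [-3.83, -2.87, 19.13], [-3.82, 3.26, 19.13]] [ 0.51478522 -0.26230707  0.11      ]
```

>>> {"api": "carry_out", "payload": {
  "moves": [
    [[0,0,0],[0.6,0.15,0],8.5],
    [[0,0,0],[0.6,0.15,4],8.5],
    [[0,0,0],[0.6,0.15,8],8.5],
    [[0,0,0],[0.6,0.15,11.5],8.5],
    [[0,0,0],[0.6,0.15,13.9],8.5]
  ]
}}

```text
t: 16.68
eef_pos: [0.5148, -0.2608, 0.1606]
tool_rot: [-0.001, 0.831, 0.557, -0.0]
contact_force: [0.3, -0.4, 0.9]
gripper_width: 0.993
```

>>> {"api": "carry_out", "payload": {
  "moves": [
    [[0,0,0],[0,0,0],8.5],
    [[0,0,0],[0,0,0],8.5],
    [[0,0,0],[0,0,0],2.5],
    [[0,0,0],[0,0,0],2.5],
    [[0,0,0],[0,0,0],2.5]
  ],
  "newtons": 60
}}

```text
t: 17.3
eef_pos: [0.5152, -0.2616, 0.1627]
tool_rot: [0.0, 0.831, 0.556, 0.0]
contact_force: [2.2, 0.1, 10.4]
gripper_width: 0.374
```

>>> {"api": "carry_out", "payload": {
  "moves": [
    [[0,0,0],[0,0,0],2.5],
    [[0,0,0],[0,0,0],2.5],
    [[0,0,0],[0,0,0],2.5]
  ]
}}

```text
t: 17.68
eef_pos: [0.5151, -0.2616, 0.1628]
tool_rot: [-0.0, 0.831, 0.556, 0.0]
contact_force: [-1.9, 2.2, 5.6]
gripper_width: 0.363
```

Gripped at 31 mm. Lifting straight up now.

>>> {"api": "carry_out", "payload": {
  "moves": [
    [[0,0,0],[0,0,-1.5],2.5],
    [[0,0,0],[0,0,-4],2.5],
    [[0,0,0],[0,0,-7],2.5],
    [[0,0,0],[0,0,-10],2.5],
    [[0,0,0],[0,0,-13],2.5]
  ]
}}

```text
t: 18.3
eef_pos: [0.5147, -0.2616, 0.2937]
tool_rot: [-0.0, 0.831, 0.556, -0.0]
contact_force: [0.4, 0.3, -2.7]
gripper_width: 0.37
```

>>> {"api": "carry_out", "payload": {
  "moves": [
    [[0,0,0],[0,0,-0.5],2.5],
    [[0,0,0],[0,0,-0.5],2.5],
    [[0,0,0],[0,0,-0.5],2.5],
    [[0,0,0],[0,0,-0.5],2.5]
  ]
}}

```text
t: 18.8
eef_pos: [0.5145, -0.2613, 0.2962]
tool_rot: [-0.001, 0.831, 0.556, -0.001]
contact_force: [-1.0, 0.5, -2.9]
gripper_width: 0.368
```

```bash
python3 - <<'E'
from h import *
o=bot.get_obs();T=rot(o["tool_rot"]);p=o["eef_pos"];print(p,T.round(4),o["contact_force"],o["torque"],o["gripper_width"],o["q"].round(2))
print(T.T@(np.array([.549,.021,p[2]])-p)*100)
for c in("scene","side"):
  i,im=shot(c,c+"8.png")
  for x in bot.silhouettes("homogeniser",c)[:2]:
    ys,xs=np.where(x["region"]);print(c,round(x["score"],2),x["location"],xs.min(),xs.max(),ys.min(),ys.max())
  print("tip/cap exp",proj(i,p+[0,0,-.148]),proj(i,p+[0,0,.04]))
E
```

```text
[ 0.51454546 -0.26134503  0.29622797] [[ 3.812e-01  9.245e-01 -1.900e-03]
 [ 9.245e-01 -3.812e-01  4.000e-04]
 [-3.000e-04 -1.900e-03 -1.000e+00]] [-0.99269171  0.4774734  -2.91587487] [ 0.0184562  -0.01348102 -0.02968019] 0.3676321891751841 [-0.2   0.32  0.72  1.77 -0.23  1.13  0.2 ]
[ 2.74157978e+01 -7.57841146e+00  5.59481827e-03]
scene 0.73 [419.1, 110.0] 414 430 81 154
tip/cap exp [[416.61735092 154.63582089]] [[423.08626689  80.85129143]]
side 0.95 [385.4, 191.6] 378 397 165 240
side 0.36 [357.5, 179.0] 351 366 173 195
tip/cap exp [[381.17968953 238.51539777]] [[389.55923031 166.01817389]]
```

>>> {"api": "carry_out", "payload": {
  "moves": [
    [[0,0,0],[3,-0.8,0],2.5],
    [[0,0,0],[8,-2.2,0],2.5],
    [[0,0,0],[13,-3.6,0],2.5],
    [[0,0,0],[18,-5,0],2.5],
    [[0,0,0],[22.5,-6.2,0],2.5]
  ]
}}

```text
t: 19.62
eef_pos: [0.5435, -0.0279, 0.2974]
tool_rot: [-0.0, 0.831, 0.557, 0.0]
contact_force: [1.1, -0.5, -3.9]
gripper_width: 0.374
```

>>> {"api": "carry_out", "payload": {
  "moves": [
    [[0,0,0],[2.5,-0.7,0],2.5],
    [[0,0,0],[4.2,-1.1,0],2.5],
    [[0,0,0],[4.9,-1.4,1],2.5],
    [[0,0,0],[4.9,-1.4,3],2.5],
    [[0,0,0],[4.9,-1.4,4.3],2.5]
  ]
}}

```text
t: 20.25
eef_pos: [0.5485, 0.0194, 0.2529]
tool_rot: [-0.0, 0.832, 0.555, -0.001]
contact_force: [-0.4, -0.2, -3.1]
gripper_width: 0.368
```

>>> {"api": "carry_out", "payload": {
  "moves": [
    [[0,0,0],[0,0,0],2.5],
    [[0,0,0],[0,0,0],2.5],
    [[0,0,0],[0,0,0],2.5],
    [[0,0,0],[0,0,0],2.5]
  ]
}}

```text
t: 20.75
eef_pos: [0.5495, 0.0206, 0.2548]
tool_rot: [0.0, 0.831, 0.556, 0.0]
contact_force: [0.5, 0.5, -1.7]
gripper_width: 0.367
```

```bash
python3 - <<'E'
from h import *
i,im=shot("wrist","w9.png")
o=bot.get_obs();T=rot(o["tool_rot"]);p=o["eef_pos"];print(p,T.round(4),o["contact_force"],o["gripper_width"],o["q"].round(2))
for x in hole(i,im):
  if 150<x[3][0]<450: print(*x)
print("hole exp",proj(i,[.549,.021,.078]),"tip exp",proj(i,p+T@[0,0,.148]))
S,a=shot("scene","s9.png");D,b=shot("side","d9.png")
for c,k in(("s",S),("d",D)): print(c,"tip",proj(k,p+T@[0,0,.148]),"hole",proj(k,[.549,.021,.078]),"mark",proj(k,p+T@[0,0,.108]))
u,v=proj(S,[.549,.021,.1])[0].astype(int);A=a[v-35:v+35,u-35:u+35]
u,v=proj(D,[.549,.021,.1])[0].astype(int);B=b[v-35:v+35,u-35:u+35]
W=im[150:400,190:440]
pad=lambda x:cv2.resize(x,(300,300),interpolation=2)
top=np.hstack([pad(A),pad(B)]);
full=np.zeros((600,800,3),np.uint8);full[:300,:300]=pad(A);full[300:,:300]=pad(B);full[:500,300:]=cv2.resize(W,(500,500),interpolation=2)
cv2.imwrite("pics/c9.png",full[:,:,::-1])
E
```

```text
[0.549396   0.02069256 0.25466895] [[ 3.812e-01  9.245e-01  7.000e-04]
 [ 9.245e-01 -3.812e-01  3.000e-04]
 [ 5.000e-04  5.000e-04 -1.000e+00]] [ 0.73609621  0.6431877  -2.92414806] 0.36901687559854773 [-0.64  0.3   0.61  1.88 -0.2   1.02 -0.35]
90 0 1360 [309.4 182.5] [45.9 48.4] [0.5504 0.0233 0.078 ]
100 0 1321 [309.6 182.5] [45.9 47.8] [0.5505 0.0233 0.078 ]
110 0 736 [315.4 181.2] [35.7 44.3] [0.5564 0.0223 0.078 ]
120 0 218 [314.3 186.2] [37.1 46.3] [0.5535 0.018  0.078 ]
hole exp [[309.01445921 185.15364642]] tip exp [[309.51923516 192.19430812]]
s tip [[322.11907633 189.10339375]] hole [[322.1099562 200.6204204]] mark [[322.19524879 172.72236062]]
d tip [[338.86877701 187.53813715]] hole [[338.31722912 196.00086672]] mark [[339.37165278 175.34125691]]
```

```bash
cat > c.py <<'E'
from h import *
def cols(f,u,v0,v1,k):
    im=cv2.imread(f)[:,:,::-1].astype(int);r,g,b=im[...,0],im[...,1],im[...,2]
    for v in range(v0,v1):
        m=np.where((b[v,u-25:u+25]-r[v,u-25:u+25]>50))[0]+u-25
        print(v,"blue",(m.min(),m.max()) if len(m) else None,"lum",im[v,u-9:u+10].sum(1)//3)
E
python3 - <<'E'
from c import *
print("scene u0=313");cols("pics/s9.png",322,166,216,0)
print("side");cols("pics/d9.png",338,170,210,0)
E
```

```text
scene u0=313
166 blue None lum [146 148 148 148 148 147 147 146 127  89 117 114  88  97 149 144 147 145
 145]
167 blue None lum [146 146 145 145 143 146 145 148 123  89 115 113  89  98 148 145 143 145
 146]
168 blue None lum [144 146 147 144 143 145 145 149 126  90 113 114  86  96 148 145 146 141
 143]
169 blue None lum [146 147 148 145 144 145 144 145 122  86 114 111  84  95 148 144 145 144
 143]
170 blue None lum [145 145 143 148 145 145 146 147 125  88 117 112  88  98 148 146 143 143
 141]
171 blue None lum [145 144 145 142 144 145 144 148 125  88 116 116  89  97 147 143 143 144
 143]
172 blue None lum [147 142 146 147 145 146 144 149 122  75 114 111  82  97 149 146 142 145
 143]
173 blue None lum [145 142 146 144 143 144 145 146 118  19  37  34  26  92 149 146 144 143
 142]
174 blue None lum [146 146 145 142 146 146 146 149 123  54  53  60  49  94 149 145 143 142
 143]
175 blue None lum [144 144 144 144 146 145 144 148 124  91 120 117  90 104 147 143 142 142
 141]
176 blue None lum [146 144 145 142 144 144 143 147 122  88 114 109 124 149 145 143 143 142
 144]
177 blue None lum [1
[... 7461 characters left out ...]
92  94  93  97  95  99  90  86 115
 232]
204 blue (np.int64(330), np.int64(346)) lum [ 54  94 107  83  88  88  93  98  99  96  98  95  96  87  89  89  91  71
  73]
205 blue (np.int64(332), np.int64(344)) lum [ 40 125 153 106  96  87  90  91  94  90  94  90  88  85  99 120 118  66
  20]
206 blue (np.int64(334), np.int64(342)) lum [ 29 134 174 157 139 128 113  97  99  99  97 104 111 116 139 171 160  68
  48]
207 blue None lum [ 48 128 180 183 189 186 167 149 150 151 149 157 162 167 181 185 155  68
 117]
208 blue None lum [130 119 171 182 186 189 191 193 196 197 195 195 194 190 186 179 138 103
 185]
209 blue None lum [191 132 134 177 188 188 189 192 192 193 194 193 190 187 188 162 141 210
 228]
```

View pics/c9.png

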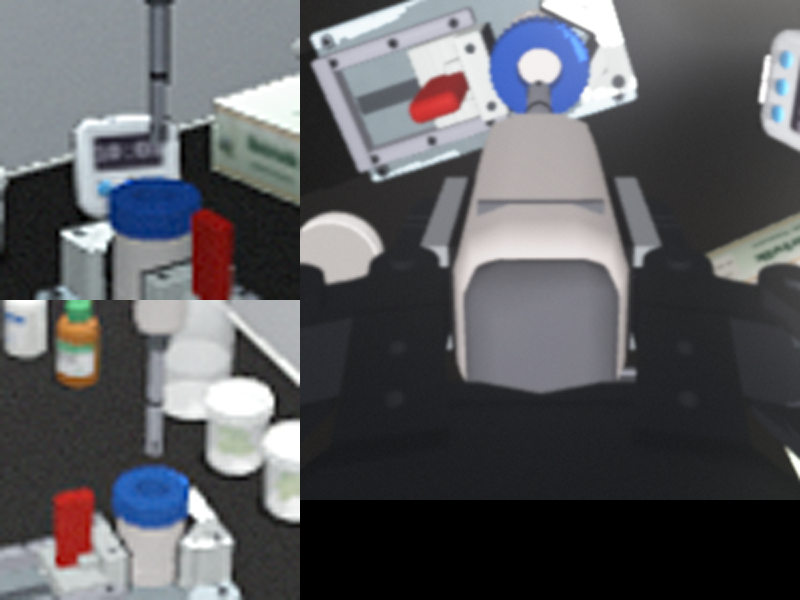

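The composite shows the shaft upright above the lid. It is slightly right of the lid's centre in the scene tile, and in the wrist tile the tip's near edge is at about (539,82), below the hole centre. So the homogeniser sits a few mm toward tool -x; I'll quantify that.

```bash
python3 - <<'E'
from h import *
im=cv2.imread("pics/w9.png")[:,:,::-1];i=bot.camera_info("wrist")
o=bot.get_obs();T=rot(o["tool_rot"]);p=o["eef_pos"]
print([ (r,im[r,308:311].mean(0).astype(int).tolist()) for r in range(157,206,1)])
for r in(185,192,195,199): print(r,im[r,295:325].astype(int).sum(1)//3)
for x in(.007,.005,.002,0,-.003): print(x,proj(i,p+T@[x,0,.148]))
h=np.array([.549,.021,.078]);t=T.T@(h-p);print(t)
for x in(-.011,.011):print("rim",proj(i,h+T@[x,0,0]))
S=bot.camera_info("scene");D=bot.camera_info("side")
for x in(0,-.003,-.004):print(x,proj(S,p+T@[x,0,.108]),proj(D,p+T@[x,0,.14]))
E
```

```text
[(157, [159, 159, 172]), (158, [120, 130, 164]), (159, [91, 109, 165]), (160, [82, 104, 171]), (161, [84, 113, 196]), (162, [86, 120, 208]), (163, [86, 120, 210]), (164, [86, 120, 210]), (165, [85, 119, 209]), (166, [84, 118, 209]), (167, [83, 116, 207]), (168, [83, 116, 207]), (169, [82, 116, 206]), (170, [81, 115, 206]), (171, [81, 114, 204]), (172, [82, 114, 204]), (173, [102, 128, 203]), (174, [175, 183, 216]), (175, [234, 232, 235]), (176, [244, 240, 240]), (177, [244, 241, 241]), (178, [244, 241, 241]), (179, [244, 241, 241]), (180, [244, 241, 241]), (181, [244, 241, 241]), (182, [244, 241, 240]), (183, [244, 241, 240]), (184, [244, 241, 240]), (185, [244, 240, 240]), (186, [244, 240, 240]), (187, [243, 240, 239]), (188, [242, 238, 238]), (189, [230, 225, 226]), (190, [165, 161, 163]), (191, [108, 107, 112]), (192, [104, 105, 112]), (193, [124, 124, 133]), (194, [131, 132, 141]), (195, [132, 133, 142]), (196, [133, 134, 143]), (197, [133, 134, 143]), (198, [134, 134, 143]), (199, [128, 128, 137]), (200, [106, 107, 115]), (201, [90, 91, 97]), (202, [113, 113, 122]), (203, [129, 
[... 358 characters left out ...]
 129 135 136 136 137 134 134 132
 126 115 114 127 131 133 132 133 132 133 133 132]
199 [124 125 125 126 126 127 128 126 128 130 134 135 135 133 130 131 133 133
 130 127 128 131 130 129 130 129 130 130 129 128]
0.007 [[309.61451528 184.58082366]]
0.005 [[309.61345215 186.76190462]]
0.002 [[309.61186424 190.01793826]]
0 [[309.61081013 192.17831389]]
-0.003 [[309.60923565 195.40354001]]
[ 6.90485688e-05 -3.90228456e-04  1.76491165e-01]
rim [[309.28339658 195.92116112]]
rim [[309.28773733 174.16567032]]
0 [[322.21863786 172.81873027]] [[338.90452698 185.19262254]]
-0.003 [[323.49479457 172.71336447]] [[338.97719204 185.77776847]]
-0.004 [[323.91975058 172.67828609]] [[339.00147821 185.9733349 ]]
```

The wrist and scene views both put the shaft axis 3 mm toward tool -x, and the hole is confirmed. I'll correct by that and then lower.

>>> {"api": "carry_out", "payload": {
  "moves": [
    [[0,0,0],[0.3,0.05,0],2.5],
    [[0,0,0],[0.3,0.05,0],2.5],
    [[0,0,0],[0.3,0.05,0.7],2.5],
    [[0,0,0],[0.3,0.05,1.5],2.5],
    [[0,0,0],[0.3,0.05,1.8],2.5]
  ]
}}

```text
t: 21.52
eef_pos: [0.5503, 0.0232, 0.2353]
tool_rot: [-0.0, 0.831, 0.556, -0.001]
contact_force: [0.3, 0.2, -2.4]
gripper_width: 0.364
```

>>> {"api": "carry_out", "payload": {
  "moves": [
    [[0,0,0],[0,0,0],2.5],
    [[0,0,0],[0,0,0],2.5],
    [[0,0,0],[0,0,0],2.5]
  ]
}}

```text
t: 21.9
eef_pos: [0.551, 0.0233, 0.2365]
tool_rot: [0.0, 0.831, 0.556, 0.0]
contact_force: [-0.3, -0.3, -2.3]
gripper_width: 0.368
```

```bash
python3 - <<'E'
from h import *
i,im=shot("wrist","w10.png");S,a=shot("scene","s10.png");D,b=shot("side","d10.png")
o=bot.get_obs();T=rot(o["tool_rot"]);p=o["eef_pos"];print(p,T.round(4),o["contact_force"])
print([(r,im[r,308:311].mean(0).astype(int).tolist()) for r in list(range(160,164))+list(range(166,206))])
for r in(186,195): print(r,im[r,295:325].astype(int).sum(1)//3)
for x in(.005,.002,0,-.003): print(x,proj(i,p+T@[x,0,.148]))
h=np.array([.549,.021,.078])
for x in(-.011,.011):print("rim",proj(i,h+T@[x,0,0]))
print("scene pred mark,tip,hole",proj(S,p+T@[-.003,0,.108]),proj(S,p+T@[-.003,0,.148]),proj(S,h))
for v in range(178,202,2): print(v,a[v,308:338].astype(int).sum(1)//3)
E
```

```text
[0.55088342 0.02327115 0.23642002] [[ 3.812e-01  9.245e-01  3.000e-04]
 [ 9.245e-01 -3.812e-01  1.000e-04]
 [ 2.000e-04  2.000e-04 -1.000e+00]] [-0.09341396  0.38012039 -1.93293629]
[(160, [156, 153, 154]), (161, [172, 167, 168]), (162, [173, 169, 172]), (163, [145, 148, 164]), (166, [75, 97, 165]), (167, [78, 108, 191]), (168, [81, 115, 205]), (169, [81, 116, 207]), (170, [80, 114, 206]), (171, [80, 115, 206]), (172, [80, 114, 205]), (173, [80, 114, 205]), (174, [80, 113, 204]), (175, [80, 113, 203]), (176, [79, 112, 203]), (177, [79, 112, 203]), (178, [78, 111, 201]), (179, [81, 112, 200]), (180, [125, 142, 203]), (181, [209, 208, 224]), (182, [238, 235, 236]), (183, [242, 239, 238]), (184, [243, 239, 239]), (185, [242, 239, 238]), (186, [242, 239, 239]), (187, [242, 239, 239]), (188, [240, 237, 236]), (189, [228, 223, 224]), (190, [163, 158, 161]), (191, [107, 107, 112]), (192, [103, 104, 111]), (193, [122, 123, 132]), (194, [130, 131, 140]), (195, [132, 132, 142]), (196, [132, 133, 142]), (197, [132, 133, 143]), (198, [132, 132, 142]), (199, [127, 128, 136]), (200, [105, 106, 114
[... 1520 characters left out ...]
111 105 102 158
 202 203 163   7  24  27  25  28  21  12  91 128]
192 [171  99 100  95 100 119 105  63  67  73  67  84  78  95 101  84  98 150
 205 198 153  14  28  30  21  24  28  18  85 129]
194 [173  89  43  47  46  49  51  53  58  66  68  65  68  98  92  62 106 157
 201 199 158  17  24  27  26  28  25  26  79 121]
196 [197 182 176 186 195 201 202 201 205 198 202 203 175 107 101  87 148 204
 202 203 167  40  23  30  29  21  26  25  22  27]
198 [201 185 163 182 192 201 199 185 126  67  55  63  64  66  62  64  67  60
  59  61  58  50  39  33  31  24  29  29  31  28]
200 [199 181 129 128 111  69  57  66  66  64  65  61  59  59  59  63  67  64
  68  70  71  63  71  71  63  44  28  26  23  25]
```

The shaft is now centred within about 0.5 mm in all views. Lowering to depth.

>>> {"api": "carry_out", "payload": {
  "moves": [
    [[0,0,0],[0.05,0,0.3],2.5],
    [[0,0,0],[0.05,0,1.2],2.5],
    [[0,0,0],[0.05,0,2.1],2.5],
    [[0,0,0],[0.05,0,3],2.5],
    [[0,0,0],[0.05,0,3.8],2.5]
  ]
}}

```text
t: 22.68
eef_pos: [0.5508, 0.0237, 0.1974]
tool_rot: [-0.0, 0.831, 0.556, -0.0]
contact_force: [-0.1, 0.6, -2.5]
gripper_width: 0.366
```

>>> {"api": "carry_out", "payload": {
  "moves": [
    [[0,0,0],[0,0,0.6],2.5],
    [[0,0,0],[0,0,1],2.5],
    [[0,0,0],[0,0,1.2],2.5],
    [[0,0,0],[0,0,1.2],2.5],
    [[0,0,0],[0,0,1.2],2.5]
  ]
}}

```text
t: 23.3
eef_pos: [0.5512, 0.0237, 0.1865]
tool_rot: [0.0, 0.831, 0.556, 0.0]
contact_force: [1.1, 0.7, -2.5]
gripper_width: 0.366
```

>>> {"api": "carry_out", "payload": {
  "moves": [
    [[0,0,0],[0,0,0],2.5],
    [[0,0,0],[0,0,0],2.5],
    [[0,0,0],[0,0,0],2.5]
  ]
}}

```text
t: 23.68
eef_pos: [0.551, 0.0238, 0.1863]
tool_rot: [-0.0, 0.831, 0.556, 0.0]
contact_force: [0.6, -0.8, -2.8]
gripper_width: 0.368
```

```bash
python3 - <<'E'
from h import *
S,a=shot("scene","s11.png");D,b=shot("side","d11.png")
o=bot.get_obs();T=rot(o["tool_rot"]);p=o["eef_pos"];print(p,T.round(4),o["contact_force"],np.abs(o["joint_vel"]).max())
h=np.array([.549,.021,.078])
for n,c in(("S",S),("D",D)): 
  v=np.array(c["position"])-h;v[2]=0;v/=np.linalg.norm(v)
  print(n,"hole,lid back/front rim",proj(c,[h,h-v*.025,h+v*.025,h-v*.011,h+v*.011]).round(1).tolist(),"mark axis, front at z .078",proj(c,[p+T@[-.003,0,.108],h+v*.005]).round(1).tolist())
print("scene");
for v in range(184,206): print(v,a[v,308:338].astype(int).sum(1)//3)
print("side")
for v in range(183,206): print(v,b[v,326:352].astype(int).sum(1)//3)
E
```

```text
[0.55097787 0.02374161 0.18630245] [[ 0.3811  0.9245 -0.    ]
 [ 0.9245 -0.3811  0.    ]
 [ 0.     -0.     -1.    ]] [ 0.19717404 -0.53314046 -2.52451439] 0.002843408589826922
S hole,lid back/front rim [[322.1, 200.6], [322.1, 196.5], [322.1, 204.9], [322.1, 198.8], [322.1, 202.5]] mark axis, front at z .078 [[321.9, 200.4], [322.1, 201.5]]
D hole,lid back/front rim [[338.3, 196.0], [338.5, 191.1], [338.1, 201.0], [338.4, 193.8], [338.2, 198.2]] mark axis, front at z .078 [[338.6, 195.9], [338.3, 197.0]]
scene
184 [255 252 235 252 229 209 234 227 223 222 193 112  39  52  50  47  41 154
 204 134 147 154 141 139 188 210 185 148 134 149]
185 [217 218 219 218 212 212 213 207 206 204 193 142  63  58  55  55  76 158
 216 196 168 211 194 165 123  76  48  21 120 177]
186 [199 198 198 198 198 199 198 195 191 185 186 179 141  94  89  82 146 206
 209 194 153  96  51  41  20  22  22  15  99 152]
187 [193 176 165 165 161 149 141 128 121 110  99  90  95 116 119 109 134 188
 207 186 112  12  22  26  27  23  26  20  99 151]
188 [159  87  51  44  42  40  38  43  38  40  44  52  82 117 118 109 126 179
[... 4067 characters left out ...]

 107 106  90 238 255 201  70  42]
200 [ 50  53  49  82 101 101 108 110 107 108 107 114 120 113 108 112 111 110
 100 103  97 237 255 255 186  36]
201 [ 50  53  50  79  96  93  94 107 108 108 104 105 107 110 105 110 106 105
 101  93 122 242 255 255 255  92]
202 [ 54  49  54  75  85  88  90  88 100 106 107 105 104 108 105 101 103  96
  91  85 119 243 255 255 255 204]
203 [ 80  42  47  65  82  86  90  90  90  91  97  95  96  94  90  88  95  92
  88  84 115 233 255 255 255 254]
204 [140  62  40  59  92 107  86  88  89  90  96  94  92  96  97  95  93  91
  91  87  72  65 154 198 202 235]
205 [181 137  56  39 124 153 109  89  94  92  91  92  91  94  96  86  85 101
 121 118  69  19  91 174 207 204]
```

Kinematics put the mark at 78.5 mm against the lid's 78. The gap to the near rim in the images suggests it is 1–2 mm high. Centring looks good in both cameras. I'll lower 1 mm, settle and check.

>>> {"api": "carry_out", "payload": {
  "moves": [
    [[0,0,0],[0,0,0.1],2.5],
    [[0,0,0],[0,0,0.1],2.5],
    [[0,0,0],[0,0,0.1],2.5],
    [[0,0,0],[0,0,0.1],2.5],
    [[0,0,0],[0,0,0.1],2.5]
  ]
}}

```text
t: 24.4
eef_pos: [0.551, 0.0237, 0.1853]
tool_rot: [-0.0, 0.831, 0.556, 0.0]
contact_force: [0.4, -0.7, -2.9]
gripper_width: 0.369
```

```bash
python3 - <<'E'
from h import *
D,b=shot("side","d12.png")
o=bot.get_obs();p=o["eef_pos"];print(p,o["contact_force"],o["torque"],np.abs(o["joint_vel"]).max(),o["gripper_width"])
for v in range(194,202): print(v,b[v,332:346].astype(int).sum(1)//3)
S=bot.camera_info("scene");bot.read_camera("scene")
for l,z in(("jaw_fin",.06),("beaker",.03),("leaf_jar_a",.03),("timer",.03)):print(l,[(round(x["score"],2),np.round(x["location"])) for x in bot.silhouettes(l,"scene")[:2]])
bot.hand_in()
E
```

```text
[0.55099831 0.02373895 0.18528813] [ 0.67537461 -0.46071764 -3.31864834] [ 0.04214352 -0.01256308  0.03146804] 0.0015619164722245338 0.36554499959858916
194 [ 92 103 112 110 122 144 156 154 140 105 105  97  78  63]
195 [114 110 107 104 120 143 157 154 132 102 107 106 107  93]
196 [110 106 103  93 112 141 161 151 119  98 107 110 111 111]
197 [107 107  96  84  93 114 146 139 109  85  95 107 111 108]
198 [108 102 101  85  93  92  82  81  80  89  96 106 106 109]
199 [107 108 109 101 116 134 133 133 120  93 102 107 107 108]
200 [106 106 107 101 107 113 120 115 107 110 109 108 106  98]
201 [ 98 101 106 107 111 108 110 108 110 109 110 104 102  91]
jaw_fin [(0.55, array([335., 225.]))]
beaker [(0.36, array([402., 249.]))]
leaf_jar_a [(0.79, array([255., 212.])), (0.68, array([278., 203.]))]
timer [(0.57, array([310., 193.]))]
the job is handed in; nothing more can be done
```

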